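# Seat a cylinder head in the locating fixture

## Task

Get the finned cylinder head located for machining: push it along the steel plate until it sits flush against the long fence and flush against the side stop, and push the sliding jaw up snug against its free side so that it is boxed in. Only push with the fingers: the head stays flat on the plate and is never lifted or tipped. Leave the piston, the jar and the screwdriver where they are.

Things in the scene. Friction and masses are not known exactly. Their poses are not given: they have to be found in the camera images.
- fixture: Fixed locating fixture: dark steel plate 300 (x) x 360 (y) x 10 mm carrying two steel bars, 30 mm above the plate, and a sliding jaw. Origin: centre of the plate's underside, on the bench; z up. The bars' working faces meet at the far left in a square corner, where the head belongs: seated, the head's centre is at x = +78, y = +88 mm in this frame. Yaw varies by up to 0.2 rad.
- fence (a point): Point on the long fence's working face (looks to fixture -x), at x = +120, y = 0, z = 25 mm in the fixture's frame; same axes. The fence is 22 mm thick and runs along fixture y from -150 to +160 mm, on the plate's far side.
- stop (a point): Point on the side stop's working face (looks to fixture -y), at x = +72, y = +130, z = 25 mm in the fixture's frame; same axes. The stop is 22 mm thick and runs along fixture x from +25 to +120 mm, on the plate's left.
- head: Bare aluminium cylinder head with upright fins: square block 84 x 84 mm, 46 mm high, spark plug (20 mm across) on top to 64 mm, about 0.75 kg, loose on the plate. Its sides act as flat upright faces. Origin: centre of its underside, z up; x, y square to its sides, fins along x. Starts short of both bars, up to 0.35 rad out of square with the fixture, the same side facing the fence.
- jaw (a joint): Steel jaw that slides in the fixture along its y towards the side stop. Value in m: 0 fully open, growing towards the stop, 0.150 at most; starts at 0 to 0.020. Its clamping face is at fixture y = -100 mm + value, its outer face, to push on, at y = -130 mm + value. About 4 N moves it; it stays where left. It touches the seated head at 0.146.
- jaw_face (a point): Centre of the jaw's clamping face (looks to fixture +y), at fixture x = +75 mm, 31 mm above the bench; same axes as the fixture. The jaw is a block 70 mm along fixture x, 30 mm along y, top 43 mm above the plate, with a screw head 18 mm across and 6 mm high on it.
- piston: Bystander: aluminium piston standing on the near right corner of the plate, 52 mm diameter, 63 mm high. Origin: centre of its underside.
- jar: Bystander: closed glass jar with a steel lid, 66 mm diameter, 85 mm high, on the bench left of the plate. Origin: centre of its underside.
- screwdriver: Bystander: screwdriver 200 mm long with a black handle lying on the bench right of the plate, along its own x, handle to -x.
Mind the look-alikes: they are no part of the job. What is shaped like the head but black or turquoise is not meant.

How it is judged (in metres and radians):
At the end, for the whole second after the job is handed in: The head lies flat on the plate within 3 mm of touching both the long fence and the side stop, square to them within 0.04 rad (about 2 degrees), at rest; the jaw is closed to within about 4 mm of where it touches the seated head (value above 0.142) (x of head in the frame of fixture between 0.075 and 0.082 m and y of head in the frame of fixture between 0.085 and 0.092 m and (angle between the x axis of head and the x axis of fixture, either way round below 0.04 rad or angle between the x axis of head and the y axis of fixture, either way round below 0.04 rad) and angle between head's own z axis and vertical below 0.03 rad and height (world z) of head below 0.013 m and value of joint jaw above 0.142 m and linear speed of head below 0.01 m/s).
It fails at once if the head is lifted off the plate (more than 8 mm) (height (world z) of head above 0.018 m).
It fails at once if the head is tipped (more than 0.2 rad) (angle between head's own z axis and vertical above 0.2 rad).
It fails at once if the piston is moved more than 15 mm or knocked over (distance of piston from where it was at the start of the episode above 0.015 m or angle between piston's own z axis and vertical above 0.3 rad).
It fails at once if the jar is moved more than 15 mm or knocked over (distance of jar from where it was at the start of the episode above 0.015 m or angle between jar's own z axis and vertical above 0.3 rad).
It fails at once if the screwdriver is moved more than 15 mm (distance of screwdriver from where it was at the start of the episode above 0.015 m).
It also fails if it takes over 48 s, if anything falls off the work surface, if the arm or the gripper's body presses on something with over 40 N, if the wrist force passes 120 N, or if a joint passes its speed limit or range.

## Robot

A 6-joint arm with a two-finger parallel gripper is mounted at the origin on the work surface. World frame = base frame: x ahead of the robot, y to its left, z up, the work surface at z = 0. Lengths are in mm, angles in rad, forces in N, time in s.
With the tool pointing down it reaches from about 275 to 1000 mm from the base axis. Payload 8.4 kg.
Tool frame: the origin (TCP) lies between the finger pads; the fingertips stand r.finger_overhang ahead of it and the grasp point (between the pads) is the TCP (r.finger_overhang is the distance from the TCP to the fingertips, in mm); z points along the fingers, y is the line along which they close (so a half turn about z gives the same grasp; the last joint's range is limited). The gripper opens to 85 mm and grips with 20 to 120 N. Pads are 22 mm wide; open, the fingers measure 114 mm over their backs; the gripper's body (76 mm by 85 mm) begins 54 mm behind the grasp point. The pads swing forward as they close: fully open they stand 13 mm farther back than shut.
Start: joints at [-1.291, 0.353, 1.633, -0, 1.155, -0.002], TCP at [173.802, -600.351, 250.281] pointing down, gripper open.
Joint ranges: [-2.63, 2.63], [-0.92, 2.1], [0.06, 2.66], [-1.3, 4.44], [0, 2.69], [-3.02, 3.02]. Speed limits (rad/s): [2.22, 2.22, 2.79, 3.14, 3.14, 3.14].

## Interface

Orientations are given as [roll, pitch, yaw] about the fixed x, y, z axes, in that order (R = Rz(yaw) Ry(pitch) Rx(roll)).
In Python, from rig import r, cams, sign_off gives the robot as it stands.
- The arm moves only by the shell command python3 -m crank 'ROWS' [FORCE]. ROWS is JSON, a list of rows, each a list of 7 numbers: the shift along the tool's x, y, z in m, then the turn, a rotation vector about the tool's x, y, z in rad, then the closure, from 0 (fully open) to 1 (shut). In form: [[dx, dy, dz, ax, ay, az, gripper], ...]. A call has 1 to 5 rows; each row is the pose to reach, as a shift and turn from the pose commanded when the call began, along the tool's axes at that moment; what a row does not reach only later rows make up. A row lasts 1/10 s, in which the tool goes at most 50 mm and 8.59 degrees, less where a joint would pass 70% of its speed; a pose out of reach is approached as far as the arm can. A call with a gripper value outside its range is refused whole. The fingers move at their own pace and stop on an object; FORCE is the grip in N (left out, the last holds). Time passes only in rows, so rows that repeat a pose let the fingers close. It gives the time, the measured TCP pose, the force, the opening and the grip force at its end, in the units of the state.
- r.sense(): the state, without advancing time (a new reading comes with each control period).
- cams.grab_frame(name): name is "scene" or "top" or "wrist"; returns a dict with "image" (420x560x3 uint8, red, green, blue), "fx", "fy", "cx", "cy" (pixels), "D" ([k1, k2, p1, p2, k3] as OpenCV has them; the pictures are not rectified), "position" and "orientation" of the camera in the world. Camera axes: x right, y down, z forward; pixel columns grow to the right and rows downward; lengths in mm; the calibration is good to about 2 mm. A picture is of the moment at which its call begins. There is no depth.
- sign_off(): hands the job in; it is judged then, once.
The state is a dict: "clock": time; "qpos": joint angles; "qvel": joint speeds; "joint_efforts": joint torques, N m; "eef_pos": TCP position; "tcp_rot": TCP orientation; "contact_force": force on the tool from outside, world axes, zero at the start; "wrist_torque": the same for the moment, N m; "opening": opening from 0.0 (shut) to 1.0 (fully open); "grasp_force": force on a finger pad.
Only numpy, scipy, OpenCV 4.12 (cv2) and the standard library are available. Lean on these libraries where they do the work, as an engineer would, in place of code of your own. Each camera call takes 0.05 s, during which the arm holds its last target. There are 200 camera calls.

## Working session

There is one attempt and no reset: what is moved stays moved. The work goes in short steps, Python scripts to look and compute and a shell command to move; the robot and the scene stay as the last step left them, time stands still between calls to the robot, and variables do not carry over. Pictures are saved under pics/ and viewed, at most 10 in all, crops included, and the job is handed in when it is done.

```bash
ls; mkdir -p pics; python3 - <<'E'
from rig import r,cams
import cv2,numpy as np
for n in ("scene","top"):
    f=cams.grab_frame(n); cv2.imwrite(f"pics/{n}0.png",f["image"][:,:,::-1])
    print(n,{k:np.round(v,4).tolist() for k,v in f.items() if k!="image"})
print(r.sense(), r.finger_overhang)
E
```

```text
pics
scene {'fx': 488.4881, 'fy': 488.4881, 'cx': 279.2141, 'cy': 208.1998, 'D': [-0.1698, 0.0, 0.0, 0.0, 0.0], 'position': [1537.5114, -378.143, 802.0009], 'orientation': [-2.2281, 0.0133, 1.1577]}
top {'fx': 453.2287, 'fy': 453.2287, 'cx': 266.0603, 'cy': 220.4945, 'D': [-0.0985, 0.0, 0.0, 0.0, 0.0], 'position': [403.274, -11.2674, 1385.5816], 'orientation': [-2.9585, -0.0044, -1.5426]}
{'clock': 0.1, 'qpos': array([-1.29138511e+00,  3.53586002e-01,  1.63404958e+00,  1.53664517e-05,
        1.15520211e+00, -2.37837704e-03]), 'qvel': array([ 0.00013759, -0.00059584, -0.00131686,  0.00069087, -0.0007898 ,
       -0.00069575]), 'joint_efforts': array([ 9.91592242e-04, -6.06355834e+01, -3.42819035e+01,  1.45603753e-04,
        4.07333122e-03, -2.04674473e-05]), 'eef_pos': array([ 173.70428429, -599.96114758,  249.63665572]), 'tcp_rot': array([-3.14034765e+00, -1.70118041e-05,  2.81783368e-01]), 'contact_force': array([ 0.18856894, -0.09547118, -0.94775899]), 'wrist_torque': array([-0.0297099 ,  0.0152857 , -0.06677046]), 'grasp_force': 0.0, 'opening': 0.9993383407994619} 19.0
```

View pics/top0.png

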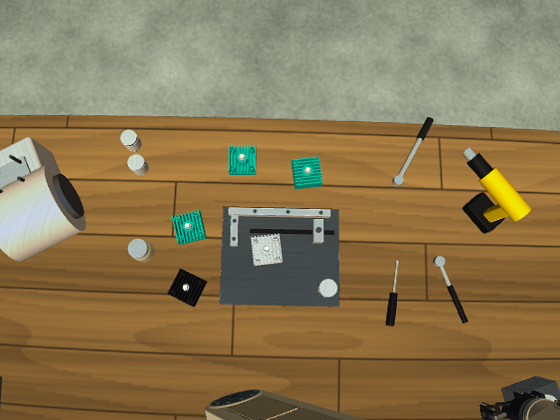

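View pics/scene0.png

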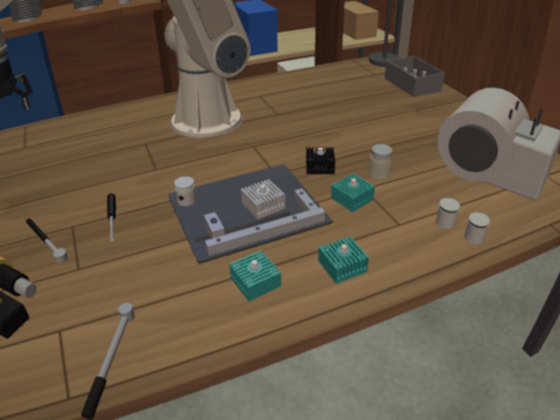

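The top view shows the bare head at about (266,249). It could be confused with the turquoise ones at (242,160), (307,172) and (188,227), and the black one at (187,287). The bare aluminium one on the plate fits the description. The jaw is at (319,230), fence at row 212, stop at (234,231), piston at (328,288), jar at (140,249) and screwdriver at (392,295). Next I'll measure and take a close crop.

```bash
cat > h.py <<'E'
import cv2,numpy as np
from scipy.spatial.transform import Rotation as R
from rig import r,cams
def cast(f,px,z):
    K=np.array([[f["fx"],0,f["cx"]],[0,f["fy"],f["cy"]],[0,0,1]])
    u=cv2.undistortPoints(np.float64(px).reshape(-1,1,2),K,np.array(f["D"])).reshape(-1,2)
    d=np.c_[u,np.ones(len(u))]@R.from_euler("xyz",f["orientation"]).as_matrix().T
    p=np.array(f["position"]); return (p+d*((z-p[2])/d[:,2])[:,None])[:,:2]
def proj(f,p):
    K=np.array([[f["fx"],0,f["cx"]],[0,f["fy"],f["cy"]],[0,0,1]])
    M=R.from_euler("xyz",f["orientation"]).as_matrix().T
    return cv2.projectPoints(np.float64(p).reshape(-1,1,3),cv2.Rodrigues(M)[0],-M@np.array(f["position"]),K,np.array(f["D"]))[0].reshape(-1,2)
def blobs(mask,amin=60):
    return [c for c in cv2.findContours(mask.astype(np.uint8),cv2.RETR_EXTERNAL,cv2.CHAIN_APPROX_NONE)[0] if cv2.contourArea(c)>amin]
def rect(f,c,z):
    (c0,s,a)=cv2.minAreaRect(np.float32(cast(f,c.reshape(-1,2),z))); a=(a+45)%90-45
    return np.round(c0,1),np.round(s,1),round(float(np.radians(a)),3)
E
python3 - <<'E'
from h import *
f=cams.grab_frame("top"); im=f["image"]; hsv=cv2.cvtColor(im,cv2.COLOR_RGB2HSV)
sub=np.zeros(im.shape[:2],bool); sub[195:320,205:350]=1
nonwood=sub&((hsv[...,1]<90))
for c in blobs(nonwood,3000): print("plate",rect(f,c,10), c.reshape(-1,2).min(0),c.reshape(-1,2).max(0))
br=sub&(hsv[...,2]>125)&(hsv[...,1]<60)
br=cv2.morphologyEx(br.astype(np.uint8),cv2.MORPH_CLOSE,np.ones((3,3)))
for c in blobs(br): print(c.reshape(-1,2).mean(0).round(),cv2.contourArea(c),"z56",rect(f,c,56),"z40",rect(f,c,40))
cv2.imwrite("pics/crop.png",cv2.resize(im[195:320,205:350,::-1],None,fx=5,fy=4.8,interpolation=cv2.INTER_CUBIC)[:600])
E
```

```text
plate (array([550.5, -54.1]), array([299.6, 358.6]), 0.003) [219 207] [338 306]
[328. 288.] 249.5 z56 (array([ 456.1, -195. ]), array([49.3, 55.8]), 0.024) z40 (array([ 456.7, -197.2]), array([49.9, 56.5]), 0.024)
[266. 249.] 800.5 z56 (array([563.9, -12.8]), array([87.8, 85.9]), 0.143) z40 (array([565.9, -12.8]), array([88.8, 87. ]), 0.143)
[277. 219.] 1178.0 z56 (array([632.9, -49.7]), array([117.8, 306.2]), 0.029) z40 (array([635.6, -50.2]), array([119.2, 309.9]), 0.029)
```

View pics/crop.png

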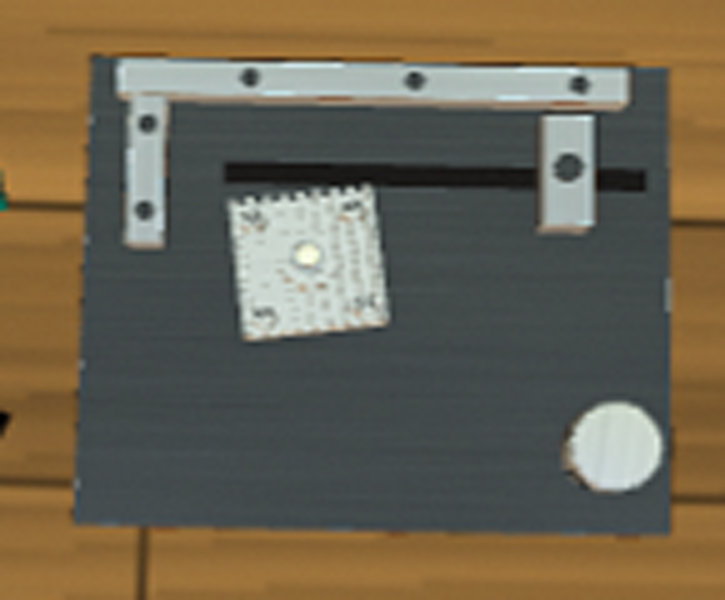

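The crop confirms the bare aluminium head with its plug at (310,255). The fence, stop, jaw (568,170) and piston (615,447) are all visible. In the world frame the fixture is at (550.5, -54) with yaw about 0, and the head at (564, -13) with yaw +0.14. 

Plan:
1. Push the head in +x with half-open fingers, acting as a two-point pusher, onto the fence.
2. Push the jaw in +y, which carries the head to the stop.

```bash
python3 -m crank '[[0.031,-0.032,0,0,0,0.1,0.5],[0.062,-0.064,0,0,0,0.2,0.5],[0.093,-0.095,0,0,0,0.28,0.5],[0.125,-0.127,0,0,0,0.28,0.5],[0.156,-0.159,0,0,0,0.28,0.5]]' 40
```

```text
clock: 0.65
eef_pos: [279.9, -402.6, 250.1]
tcp_rot: [-3.141, -0.0, 0.001]
contact_force: [-0.1, -0.5, 0.7]
opening: 0.504
grasp_force: 0.0
```

```bash
python3 -m crank '[[0.02,-0.039,0,0,0,0,0.5],[0.041,-0.078,0,0,0,0,0.5],[0.061,-0.117,0,0,0,0,0.5],[0.082,-0.156,0,0,0,0,0.5],[0.102,-0.195,0,0,0,0,0.5]]'; python3 -m crank '[[0.02,-0.039,0,0,0,0,0.5],[0.041,-0.078,0.02,0,0,0,0.5],[0.061,-0.117,0.05,0,0,0,0.5],[0.082,-0.156,0.08,0,0,0,0.5],[0.102,-0.195,0.1,0,0,0,0.5]]'
```

```text
clock: 1.15
eef_pos: [381.6, -207.4, 250.4]
tcp_rot: [3.141, -0.0, 0.002]
contact_force: [0.2, -0.5, -0.2]
opening: 0.501
grasp_force: 0.0
clock: 1.65
eef_pos: [480.7, -16.1, 150.9]
tcp_rot: [3.141, 0.001, 0.002]
contact_force: [0.3, -0.3, 0.4]
opening: 0.497
grasp_force: 0.0
```

```bash
python3 -m crank '[[0,0,0.03,0,0,0,0.5],[0,0,0.06,0,0,0,0.5],[0,0,0.09,0,0,0,0.5],[0,0,0.11,0,0,0,0.5],[0,0,0.11,0,0,0,0.5]]'; python3 - <<'E'
from h import *
f=cams.grab_frame("wrist"); g=cams.grab_frame("scene")
cv2.imwrite("pics/w1.png",np.hstack([f["image"][:,:,::-1][::1,80:480],g["image"][120:270,120:360,::-1].repeat(2,0).repeat(2,1)[:420,:400] if 0 else cv2.resize(g["image"][130:260,150:350,::-1],(400,420))]))
E
```

```text
clock: 2.15
eef_pos: [478.8, -17.5, 40.0]
tcp_rot: [-3.141, 0.005, 0.002]
contact_force: [0.3, 0.9, -0.0]
opening: 0.501
grasp_force: 0.0
```

View pics/w1.png

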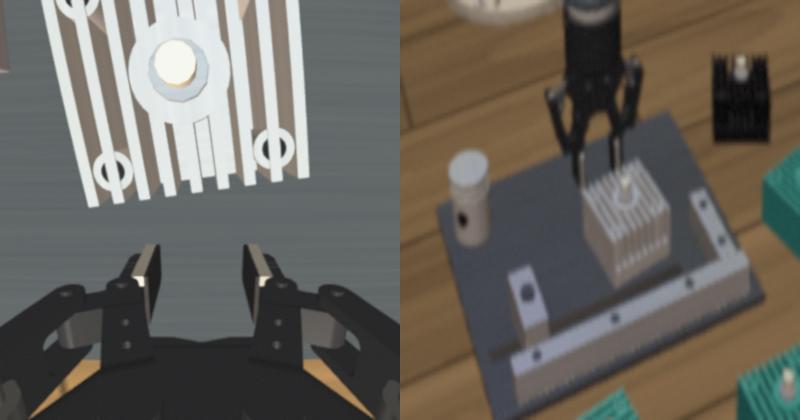

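The wrist view shows the two fingertips at (147,265) and (257,265), straddling the middle of the head's near face. That face runs from (92,205) to (308,178), left corner nearer, as measured. Pushing now.

```bash
python3 -m crank '[[0.01,0,0,0,0,0,0.5],[0.02,0,0,0,0,0,0.5],[0.028,0,0,0,0,0,0.5],[0.036,0,0,0,0,0,0.5],[0.044,0,0,0,0,0,0.5]]';python3 -m crank '[[0.008,0,0,0,0,0,0.5],[0.016,0,0,0,0,0,0.5],[0.024,0,0,0,0,0,0.5],[0.032,0,0,0,0,0,0.5],[0.038,0,0,0,0,0,0.5]]'
```

```text
clock: 2.75
eef_pos: [523.1, -17.2, 42.4]
tcp_rot: [-3.141, 0.005, 0.002]
contact_force: [-9.0, 2.3, 5.6]
opening: 0.503
grasp_force: 4.3
clock: 3.25
eef_pos: [561.9, -17.5, 42.4]
tcp_rot: [-3.142, 0.003, 0.002]
contact_force: [-7.2, 0.5, 3.8]
opening: 0.503
grasp_force: 3.8
```

```bash
python3 -m crank '[[0.004,0,0,0,0,0,0.5],[0.008,0,0,0,0,0,0.5],[0.010,0,0,0,0,0,0.5],[0.012,0,0,0,0,0,0.5]]'; python3 - <<'E'
from h import *
f=cams.grab_frame("wrist"); g=cams.grab_frame("scene")
cv2.imwrite("pics/w2.png",np.hstack([f["image"][:,80:480,::-1],cv2.resize(g["image"][130:260,150:350,::-1],(400,420))]))
E
```

```text
clock: 3.65
eef_pos: [573.0, -17.5, 42.4]
tcp_rot: [-3.141, 0.005, 0.002]
contact_force: [-10.2, 0.1, 7.3]
opening: 0.496
grasp_force: 5.0
```

View pics/w2.png

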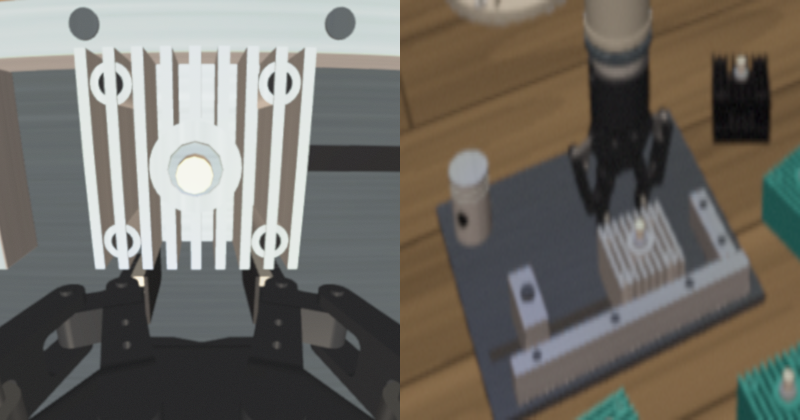

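The head is now square. Its far edge, row 50, is almost on the fence in the wrist view. I'll push on in small steps until the force rises.

```bash
for i in 1 2; do python3 -m crank '[[0.001,0,0,0,0,0,0.5],[0.002,0,0,0,0,0,0.5],[0.002,0,0,0,0,0,0.5]]' | grep -E "eef|contact"; done
```

```text
eef_pos: [574.5, -17.5, 42.3]
contact_force: [-11.3, 0.3, 7.7]
eef_pos: [574.5, -17.5, 42.2]
contact_force: [-18.1, -1.3, 14.7]
```

It's against the fence: the tool stalled at x=574.5 and the force rose to 18 N. Backing off and going to the jaw's outer side with closed fingers.

```bash
python3 -m crank '[[-0.015,0,0,0,0,0,0.5],[-0.03,0,0,0,0,0,0.5],[-0.03,0,-0.04,0,0,0,0.5],[-0.03,0,-0.08,0,0,0,0.7],[-0.03,0.02,-0.11,0,0,0,1]]'; python3 -m crank '[[0.02,0.04,0,0,0,0,1],[0.04,0.08,0,0,0,0,1],[0.06,0.12,0,0,0,0,1],[0.08,0.16,0,0,0,0,1],[0.08,0.195,0,0,0,0,1]]';  python3 - <<'E'
from h import *
f=cams.grab_frame("top"); im=f["image"]
cv2.imwrite("pics/t3.png",cv2.resize(im[180:320,205:365,::-1],None,fx=4,fy=4,interpolation=cv2.INTER_CUBIC))
E
```

```text
clock: 4.85
eef_pos: [550.2, -36.5, 155.1]
tcp_rot: [-3.141, -0.003, 0.003]
contact_force: [0.9, -0.1, 0.8]
opening: 0.171
grasp_force: 0.0
clock: 5.35
eef_pos: [632.1, -235.0, 153.3]
tcp_rot: [3.14, -0.003, 0.002]
contact_force: [0.6, 0.7, -0.7]
opening: -0.001
grasp_force: 0.0
```

View pics/t3.png

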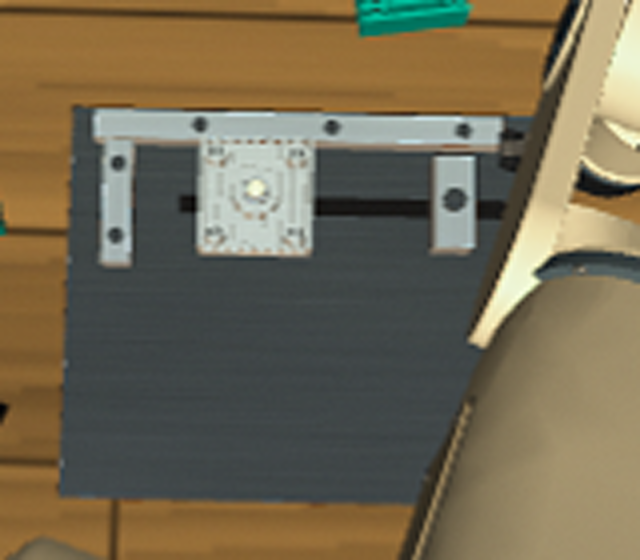

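The head is square and flush on the fence at (255,195). The jaw is at (453,203) and clear of the fingers. Descending and pushing the jaw.

```bash
python3 -m crank '[[-0.007,0,0.03,0,0,0,1],[-0.007,0,0.07,0,0,0,1],[-0.007,0,0.1,0,0,0,1],[-0.007,0,0.113,0,0,0,1],[-0.007,0,0.113,0,0,0,1]]'; python3 -m crank '[[0,-0.01,0,0,0,0,1],[0,-0.02,0,0,0,0,1],[0,-0.03,0,0,0,0,1],[0,-0.04,0,0,0,0,1],[0,-0.05,0,0,0,0,1]]'
```

```text
clock: 5.9
eef_pos: [621.4, -232.0, 37.9]
tcp_rot: [-3.141, 0.003, 0.002]
contact_force: [0.3, 0.1, 0.0]
opening: -0.002
grasp_force: 0.0
clock: 6.4
eef_pos: [622.7, -182.0, 40.4]
tcp_rot: [3.14, -0.002, 0.003]
contact_force: [-0.9, -5.1, 3.6]
opening: -0.001
grasp_force: 2.4
```

```bash
python3 -m crank '[[0,-0.01,0,0,0,0,1],[0,-0.02,0,0,0,0,1],[0,-0.03,0,0,0,0,1],[0,-0.04,0,0,0,0,1],[0,-0.05,0,0,0,0,1]]'
```

```text
clock: 6.9
eef_pos: [622.3, -131.7, 39.4]
tcp_rot: [3.141, -0.001, 0.002]
contact_force: [1.8, -4.6, 3.1]
opening: -0.002
grasp_force: 2.4
```

```bash
python3 -m crank '[[0,-0.008,0,0,0,0,1],[0,-0.016,0,0,0,0,1],[0,-0.023,0,0,0,0,1],[0,-0.028,0,0,0,0,1],[0,-0.033,0,0,0,0,1]]' | grep -E "eef|cont"; python3 -m crank '[[0,-0.006,0,0,0,0,1],[0,-0.012,0,0,0,0,1],[0,-0.018,0,0,0,0,1],[0,-0.024,0,0,0,0,1],[0,-0.030,0,0,0,0,1]]' | grep -E "eef|cont"; python3 -m crank '[[0,-0.004,0,0,0,0,1],[0,-0.008,0,0,0,0,1],[0,-0.010,0,0,0,0,1],[0,-0.011,0,0,0,0,1]]' | grep -E "eef|cont"
```

```text
eef_pos: [622.0, -99.3, 39.3]
contact_force: [0.7, -10.3, 3.0]
eef_pos: [621.8, -70.1, 39.3]
contact_force: [1.3, -9.5, 3.9]
eef_pos: [621.8, -59.1, 39.3]
contact_force: [2.0, -9.9, 2.1]
```

```bash
for i in 1 2 3; do python3 -m crank '[[0,-0.001,0,0,0,0,1],[0,-0.002,0,0,0,0,1],[0,-0.003,0,0,0,0,1],[0,-0.003,0,0,0,0,1]]' | grep -E "eef|cont"; done
```

```text
eef_pos: [621.7, -56.1, 39.3]
contact_force: [0.3, -9.0, 4.2]
eef_pos: [621.7, -53.1, 39.3]
contact_force: [1.9, -9.3, 3.3]
eef_pos: [621.7, -50.1, 39.3]
contact_force: [1.1, -9.0, 3.3]
```

```bash
for i in 1 2; do python3 -m crank '[[0,-0.001,0,0,0,0,1],[0,-0.002,0,0,0,0,1],[0,-0.003,0,0,0,0,1],[0,-0.003,0,0,0,0,1]]' | grep -E "eef|cont"; done;  python3 - <<'E'
from h import *
g=cams.grab_frame("scene")
cv2.imwrite("pics/s4.png",cv2.resize(g["image"][150:260,160:340,::-1],(800,489),interpolation=cv2.INTER_CUBIC))
E
```

```text
eef_pos: [621.7, -49.3, 39.4]
contact_force: [0.1, -22.6, 3.6]
eef_pos: [621.7, -49.1, 39.4]
contact_force: [-0.2, -39.5, 3.3]
```

View pics/s4.png

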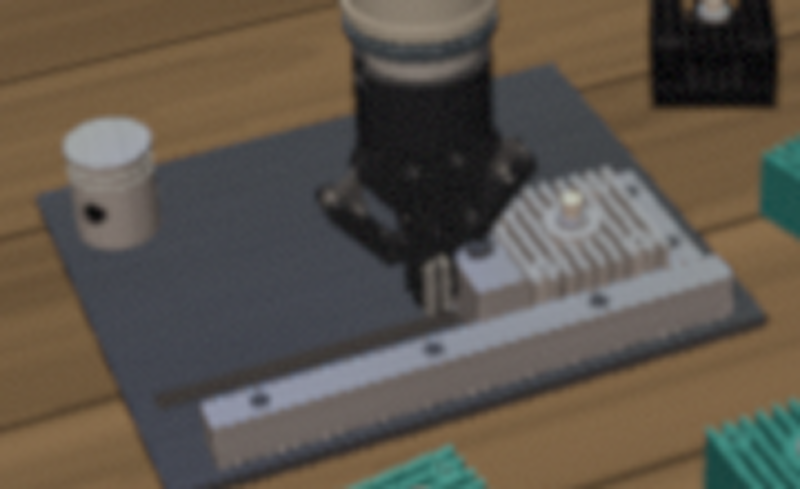

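The tool has stopped hard at y=-49.1 with 39 N. The picture shows the head at (570,220) boxed between jaw, fence and stop. Backing off, clearing the view and checking from above.

```bash
python3 -m crank '[[0,0.01,0,0,0,0,1],[0,0.03,0,0,0,0,1],[0,0.04,-0.03,0,0,0,1],[0,0.04,-0.07,0,0,0,1],[0,0.06,-0.11,0,0,0,1]]' | grep -E "eef|cont"; python3 -m crank '[[0,0.04,0,0,0,0,1],[0,0.08,0,0,0,0,1],[0,0.12,0,0,0,0,1],[0,0.16,0,0,0,0,1],[0,0.16,0,0,0,0,1]]' | grep -E "eef|cont"; python3 - <<'E'
from h import *
f=cams.grab_frame("top"); im=f["image"]
cv2.imwrite("pics/t5.png",cv2.resize(im[195:265,215:315,::-1],(800,560),interpolation=cv2.INTER_CUBIC))
a=0.003; O=np.array([550.5,-54.1]); M=np.array([[np.cos(a),-np.sin(a)],[np.sin(a),np.cos(a)]])
for n,p in [("seatplug",(78,88,74)),("h1",(36,46,56)),("h2",(36,130,56))]: print(n,((proj(f,[*(O+M@p[:2]),p[2]])[0]-[215,195])*8).round())
E
```

```text
eef_pos: [620.2, -101.4, 149.0]
contact_force: [1.2, -0.9, -0.7]
eef_pos: [621.2, -266.9, 148.5]
contact_force: [0.4, 0.7, -0.8]
seatplug [286. 248.]
h1 [398. 372.]
h2 [171. 366.]
```

View pics/t5.png

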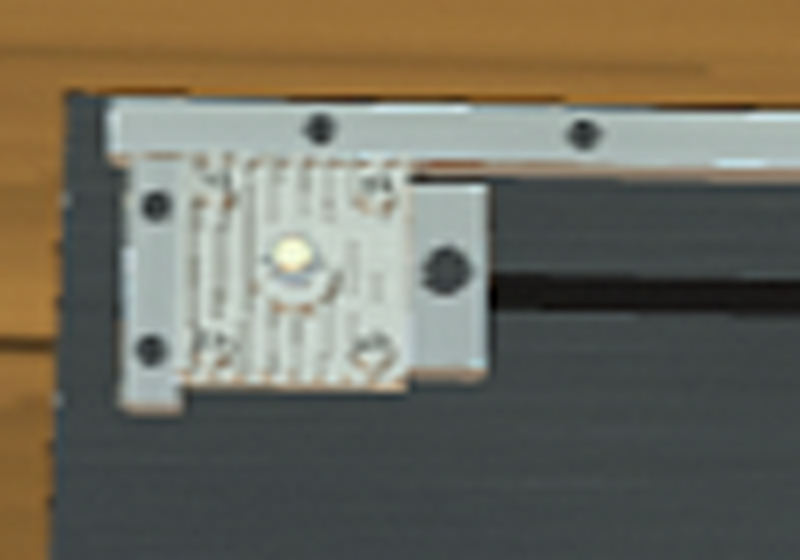

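The head sits in the corner: plug at (292,252), about 2 mm from the prediction of (286,248), with the jaw against it. As a check I'll nudge it once toward the fence with two fingers. Contact should come at x=574.5, as before.

```bash
python3 -m crank '[[-0.012,-0.043,0,0,0,0,0.5],[-0.025,-0.086,0,0,0,0,0.5],[-0.037,-0.129,0,0,0,0,0.5],[-0.05,-0.172,0,0,0,0,0.5],[-0.061,-0.215,0,0,0,0,0.5]]' | grep -E "eef"; python3 -m crank '[[-0.012,-0.043,0,0,0,0,0.5],[-0.025,-0.086,0,0,0,0,0.5],[-0.025,-0.086,0.04,0,0,0,0.5],[-0.025,-0.086,0.08,0,0,0,0.5],[-0.025,-0.086,0.108,0,0,0,0.5]]' | grep -E "eef|cont"; python3 -m crank '[[0.008,0,0,0,0,0,0.5],[0.016,0,0,0,0,0,0.5],[0.024,0,0,0,0,0,0.5],[0.03,0,0,0,0,0,0.5],[0.033,0,0,0,0,0,0.5]]' | grep -E "eef|cont"
```

```text
eef_pos: [558.6, -45.3, 148.7]
eef_pos: [533.1, 39.4, 39.1]
contact_force: [-0.3, 0.7, 0.1]
eef_pos: [570.5, 37.5, 42.7]
contact_force: [-0.2, 0.0, -0.7]
```

```bash
for i in 1 2 3; do python3 -m crank '[[0.001,0,0,0,0,0,0.5],[0.002,0,0,0,0,0,0.5],[0.002,0,0,0,0,0,0.5]]' | grep -E "eef|contact"; done
```

```text
eef_pos: [570.6, 37.4, 41.5]
contact_force: [-0.1, 1.1, -0.0]
eef_pos: [572.8, 37.5, 41.3]
contact_force: [-0.2, 0.6, 0.4]
eef_pos: [573.9, 37.5, 41.1]
contact_force: [-3.6, 0.1, 3.9]
```

```bash
for i in 1 2; do python3 -m crank '[[0.001,0,0,0,0,0,0.5],[0.001,0,0,0,0,0,0.5],[0.001,0,0,0,0,0,0.5]]' | grep -E "eef|contact"; done
```

```text
eef_pos: [573.9, 37.5, 41.1]
contact_force: [-7.2, 0.9, 5.7]
eef_pos: [574.0, 37.6, 41.0]
contact_force: [-10.2, 1.1, 8.4]
```

The tool stalls at x=574.0 and the force climbs, so the head is on the fence. Backing away and handing in.

```bash
python3 -m crank '[[-0.01,0,0,0,0,0,0.5],[-0.03,0,0,0,0,0,0.5],[-0.04,0,-0.04,0,0,0,0.5],[-0.06,0,-0.1,0,0,0,0.5],[-0.06,0,-0.1,0,0,0,0.5]]' | grep -E "clock|eef|cont"; python3 -m crank '[[-0.03,0,-0.03,0,0,0,0.5],[-0.06,0,-0.06,0,0,0,0.5],[-0.09,0,-0.08,0,0,0,0.5],[-0.09,0,-0.08,0,0,0,0.5]]' | grep clock
python3 - <<'E'
from rig import sign_off
print(sign_off())
E
```

```text
clock: 14.9
eef_pos: [517.6, 37.5, 145.1]
contact_force: [0.4, -0.1, -0.6]
clock: 15.3
the job is handed in; nothing more can be done
None
```

I handed the job in at about 15 s: the head was pushed hard against the fence and the stop, with the jaw snug on its free side, and the piston, jar and screwdriver were not touched; I have not seen a verdict.

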